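# Ready the soil-water sampling set

### The arm

A 6-joint arm with a two-finger parallel gripper is mounted at the origin on the work surface. World frame = base frame: x ahead of the robot, y to its left, z up, the work surface at z = 0. Lengths are in mm, angles in rad, forces in N, time in s.
With the tool pointing down it reaches from about 325 to 875 mm from the base axis. Payload 4.4 kg.
Tool frame: the origin (TCP) lies on the centre line of the jaws, within the pads' length; the fingertips stand 17 mm ahead of it and the grasp point (between the pads) lies 2 mm behind it (bot.tip_reach is the distance from the TCP to the fingertips, in mm); z points along the fingers, x is the direction in which the jaws open and shut, and the axes are right-handed (so a half turn about z gives the same grasp; the last joint's range is limited). The gripper opens to 85 mm and grips with 20 to 120 N. Pads are 22 mm wide; open, the fingers measure 114 mm over their backs; the gripper's body (76 mm by 85 mm) begins 54 mm behind the grasp point. The pads swing forward as they close: fully open they stand 13 mm farther back than shut.
Start: joints at [1.194, 0.207, 1.542, -0, 1.393, -0.15], TCP at [129.305, 560.274, 213.782] pointing down, gripper open.
Joint ranges: [-2.73, 2.73], [-0.86, 2.22], [0.23, 2.46], [-1.11, 4.25], [0.08, 2.63], [-2.82, 2.82]. Speed limits (rad/s): [2.79, 2.79, 3.14, 3.14, 3.14, 3.14].

### API

Orientations are given as [roll, pitch, yaw] about the fixed x, y, z axes, in that order (R = Rz(yaw) Ry(pitch) Rx(roll)).
In Python, from bench import bot gives the robot as it stands. Calls block until the motion is done:
- bot.move_ptp(position, orientation): joint-space move of the TCP to a pose.
- bot.servo_line(position, ori=None, speed=150, contact_N=None): straight line of the TCP; ori=None keeps the orientation; speed is the mean speed in mm/s. With contact_N (N) it stops when the force on the tool has changed by that much, and returns True; else False.
- bot.goto_joints(angles): joint-space move.
- bot.move_gripper(opening, force=None): finger opening in mm; force is the grip in N (None keeps the last); returns when the fingers have stopped.
- bot.hold(seconds).
- bot.ik(position, orientation): joint angles nearest the present ones, or None.
- bot.observe(): the state.
- bot.camera(name): name is "scene" or "top" or "wrist"; returns the picture (420x560x3 uint8, red, green, blue); there is no depth.
- bot.camera_model(name): a dict with "vfov" (degrees; the focal length in pixels is half the picture's height over the tangent of half this angle, whatever the lens; pixels are square), "cx", "cy" (the principal point, pixels), "xyz" and "attitude" of the camera in the world; the wrist camera has in their place "T_tool_cam" (4x4, takes a point from camera to tool coordinates, whose origin is the TCP and whose axes are the tool frame's). Camera axes: x right, y down, z forward; pixel columns grow to the right and rows downward; lengths in mm; the calibration is good to about 2 mm. The wrist camera is an equidistant fisheye: a pixel r from the principal point sees the ray r / f radians off the axis. A picture is of the moment at which its call begins: read the wrist's pose just before it. camera_model takes no time and is no camera call.
A pose or a line that the arm cannot do raises bot.IKError and nothing moves.
- bot.job_done(): hands the job in, once; it reports no verdict.
Trained networks look in the newest picture that a camera, given by its name, has taken for a name from the list of things; names that differ only in an ending like _2 or _b are one class to them, and where a whole thing is asked for, a point or a joint stands for the part that bears it (a point fixed in the world has none). Each returns a list of dicts, best first, with "p" (0 to 1); they miss things now and then, are a little off and sometimes report something else, mostly with a low value. They report only what shows in the picture. A call takes as long as a camera call. They do not tell look-alikes from the thing itself.
- bot.look_for(camera, label): "position" ([x, y, z] in mm, in world coordinates, good to about 4 mm: the middle of the surface that is visible of it).
The state is a dict: "t": time; "q": joint angles; "qd": joint speeds; "joint_efforts": joint torques, N m; "position": TCP position; "tool_rot": TCP orientation; "wrist_force": force on the tool from outside, world axes, zero at the start; "wrist_torque": the same for the moment, N m; "width": finger opening in mm.
Only numpy, scipy, OpenCV 4.12 (cv2) and the standard library are available. Lean on these libraries where they do the work, as an engineer would, in place of code of your own. Each camera call takes 0.05 s, during which the arm holds its last target.

### The job

Get the soil-water sampling set ready for the greenhouse: press the plunger of every syringe in the white rack gently and fully home and leave the syringe standing there, but where a plunger stiffens part-way, stop without forcing it and put that syringe in the red reject tub. Take every blue-hubbed sampler out of the drying stand and push its rod down into an amber vial, one to a vial, until the collar sits on the rim. Leave the vials standing upright and the other things on the bench where they are.

Things in the scene. Friction and masses are not known exactly. Their poses are not given: they have to be found in the camera images.
- syringe_a: syringe a (20 ml, 40 g), nozzle down in the white rack or where it was put: origin at the middle of its barrel, 21 mm across, 85 mm long. z runs along it to the thumb disc. Flange on the rack's plate: 24 x 38 mm (x, y), 3 mm thick, top 45.5 mm above. Nozzle's end 52.5 mm below. Green thumb disc 26 mm across, 4 thick, upper face 93.5 mm above when drawn out, 57.5 when home; the syringe can be lifted by it
- plunger_a (a joint): plunger of syringe a, m pushed in: 0 drawn out (start), 0.036 home (stop). It cannot come out. If sound it glides home at a steady 2.5 to 4 N and stays. If jamming (looks the same; two of the five do) it starts at 3 N and climbs by 1 N per mm: 8 N at 5 to 6 mm, 12 N at 8 to 10, 20 N at 15 to 19; let go, it springs back to 2 to 4 mm. Over 25 N part-way counts as forced
- syringe_b: syringe b (20 ml, 40 g), nozzle down in the white rack or where it was put: origin at the middle of its barrel, 21 mm across, 85 mm long. z runs along it to the thumb disc. Flange on the rack's plate: 24 x 38 mm (x, y), 3 mm thick, top 45.5 mm above. Nozzle's end 52.5 mm below. Green thumb disc 26 mm across, 4 thick, upper face 93.5 mm above when drawn out, 57.5 when home; the syringe can be lifted by it
- plunger_b (a joint): plunger of syringe b, m pushed in: 0 drawn out (start), 0.036 home (stop). It cannot come out. If sound it glides home at a steady 2.5 to 4 N and stays. If jamming (looks the same; two of the five do) it starts at 3 N and climbs by 1 N per mm: 8 N at 5 to 6 mm, 12 N at 8 to 10, 20 N at 15 to 19; let go, it springs back to 2 to 4 mm. Over 25 N part-way counts as forced
- syringe_c: syringe c (20 ml, 40 g), nozzle down in the white rack or where it was put: origin at the middle of its barrel, 21 mm across, 85 mm long. z runs along it to the thumb disc. Flange on the rack's plate: 24 x 38 mm (x, y), 3 mm thick, top 45.5 mm above. Nozzle's end 52.5 mm below. Green thumb disc 26 mm across, 4 thick, upper face 93.5 mm above when drawn out, 57.5 when home; the syringe can be lifted by it
- plunger_c (a joint): plunger of syringe c, m pushed in: 0 drawn out (start), 0.036 home (stop). It cannot come out. If sound it glides home at a steady 2.5 to 4 N and stays. If jamming (looks the same; two of the five do) it starts at 3 N and climbs by 1 N per mm: 8 N at 5 to 6 mm, 12 N at 8 to 10, 20 N at 15 to 19; let go, it springs back to 2 to 4 mm. Over 25 N part-way counts as forced
- syringe_d: syringe d (20 ml, 40 g), nozzle down in the white rack or where it was put: origin at the middle of its barrel, 21 mm across, 85 mm long. z runs along it to the thumb disc. Flange on the rack's plate: 24 x 38 mm (x, y), 3 mm thick, top 45.5 mm above. Nozzle's end 52.5 mm below. Green thumb disc 26 mm across, 4 thick, upper face 93.5 mm above when drawn out, 57.5 when home; the syringe can be lifted by it
- plunger_d (a joint): plunger of syringe d, m pushed in: 0 drawn out (start), 0.036 home (stop). It cannot come out. If sound it glides home at a steady 2.5 to 4 N and stays. If jamming (looks the same; two of the five do) it starts at 3 N and climbs by 1 N per mm: 8 N at 5 to 6 mm, 12 N at 8 to 10, 20 N at 15 to 19; let go, it springs back to 2 to 4 mm. Over 25 N part-way counts as forced
- syringe_e: syringe e (20 ml, 40 g), nozzle down in the white rack or where it was put: origin at the middle of its barrel, 21 mm across, 85 mm long. z runs along it to the thumb disc. Flange on the rack's plate: 24 x 38 mm (x, y), 3 mm thick, top 45.5 mm above. Nozzle's end 52.5 mm below. Green thumb disc 26 mm across, 4 thick, upper face 93.5 mm above when drawn out, 57.5 when home; the syringe can be lifted by it
- plunger_e (a joint): plunger of syringe e, m pushed in: 0 drawn out (start), 0.036 home (stop). It cannot come out. If sound it glides home at a steady 2.5 to 4 N and stays. If jamming (looks the same; two of the five do) it starts at 3 N and climbs by 1 N per mm: 8 N at 5 to 6 mm, 12 N at 8 to 10, 20 N at 15 to 19; let go, it springs back to 2 to 4 mm. Over 25 N part-way counts as forced
- rack: white syringe rack, 80 mm (x) by 280 mm (y), 108 mm high; origin under its centre. Five holes 23.5 mm wide in a row along y, 54 mm apart, the third at the centre; plate 8 mm thick, its top at 108 mm. It is fixed to the bench
- tub: red open reject tub, 170 mm (x) by 220 mm (y), 70 mm high, wall and floor 5 mm; origin under its centre; fixed to the bench
- stand: aluminium drying stand, 60 mm (x) by 180 mm (y), 90 mm high, fixed; origin under its centre. Three holes 10.5 mm wide in a row along y, 56 mm apart, the second at the centre, in which the samplers start
- hub_1 (a point): soil-water sampler 1 (20 g): middle of the grip of its blue hub, 16 mm across, 12 mm below to 12 mm above this point, with a thin 6 mm nipple on top. Under the grip a collar 20 mm across, 3 mm thick, its underside 15 mm below this point; below that a white ceramic rod 6 mm across, 70 mm long. z points up along it
- hub_2 (a point): soil-water sampler 2 (20 g): middle of the grip of its blue hub, 16 mm across, 12 mm below to 12 mm above this point, with a thin 6 mm nipple on top. Under the grip a collar 20 mm across, 3 mm thick, its underside 15 mm below this point; below that a white ceramic rod 6 mm across, 70 mm long. z points up along it
- hub_3 (a point): soil-water sampler 3 (20 g): middle of the grip of its blue hub, 16 mm across, 12 mm below to 12 mm above this point, with a thin 6 mm nipple on top. Under the grip a collar 20 mm across, 3 mm thick, its underside 15 mm below this point; below that a white ceramic rod 6 mm across, 70 mm long. z points up along it
- mouth_1 (a point): centre of the mouth of amber conical transit vial 1, loose and upright on the bench: 85 mm high, weighted foot 60 mm across for 24 mm, tapering to 62 mm, then a neck 18 mm across with a bore of 10 mm; floor inside 10 mm thick. z points up. 95 to 170 g. A sampler goes in until its collar sits on the rim (hub point then 15 mm above this point)
- mouth_2 (a point): centre of the mouth of amber conical transit vial 2, loose and upright on the bench: 85 mm high, weighted foot 60 mm across for 24 mm, tapering to 62 mm, then a neck 18 mm across with a bore of 10 mm; floor inside 10 mm thick. z points up. 95 to 170 g. A sampler goes in until its collar sits on the rim (hub point then 15 mm above this point)
- mouth_3 (a point): centre of the mouth of amber conical transit vial 3, loose and upright on the bench: 85 mm high, weighted foot 60 mm across for 24 mm, tapering to 62 mm, then a neck 18 mm across with a bore of 10 mm; floor inside 10 mm thick. z points up. 95 to 170 g. A sampler goes in until its collar sits on the rim (hub point then 15 mm above this point)
- marker: bystander: marker pen lying on the bench, 130 mm long, 14 mm thick; origin on the bench under its centre. Leave it where it is
- flask: bystander: orange-capped bottle, 60 mm across, 125 mm high; origin on the bench under its centre. Leave it where it is
- dishes: bystander: stack of four culture dishes, 88 mm across, 53 mm high; origin on the bench under its centre. Leave it where it is
- tape: bystander: roll of green tape, 64 mm across, 19 mm high; origin on the bench under its centre. Leave it where it is
- tweezers: bystander: steel tweezers, 125 mm long; origin on the bench under its centre. Leave it where it is
Not all that is in view belongs to the job. What is shaped like the part that bears hub_1 but turquoise is not meant.

How it is judged (in metres and radians):
At the end, for the whole second after the job is handed in: Each syringe stands in the rack, plunger within 3 mm of home, or is in the tub, mid-barrel inside it and under 75 mm; only the two that jam are rejected; each sampler upright in a vial, within 8 mm of its axis, collar within 5 mm of the rim; vials within 0.1 rad of upright (((value of joint plunger_a above 0.033 m and angle between syringe_a's own z axis and vertical below 0.2 rad and x of syringe_a in the frame of rack between -0.015 and 0.015 m and y of syringe_a in the frame of rack between -0.125 and 0.125 m and z of syringe_a in the frame of rack between 0.05 and 0.075 m) or (x of syringe_a in the frame of tub between -0.085 and 0.085 m and y of syringe_a in the frame of tub between -0.11 and 0.11 m and z of syringe_a in the frame of tub between 0 and 0.075 m)) and ((value of joint plunger_b above 0.033 m and angle between syringe_b's own z axis and vertical below 0.2 rad and x of syringe_b in the frame of rack between -0.015 and 0.015 m and y of syringe_b in the frame of rack between -0.125 and 0.125 m and z of syringe_b in the frame of rack between 0.05 and 0.075 m) or (x of syringe_b in the frame of tub between -0.085 and 0.085 m and y of syringe_b in the frame of tub between -0.11 and 0.11 m and z of syringe_b in the frame of tub between 0 and 0.075 m)) and ((value of joint plunger_c above 0.033 m and angle between syringe_c's own z axis and vertical below 0.2 rad and x of syringe_c in the frame of rack between -0.015 and 0.015 m and y of syringe_c in the frame of rack between -0.125 and 0.125 m and z of syringe_c in the frame of rack between 0.05 and 0.075 m) or (x of syringe_c in the frame of tub between -0.085 and 0.085 m and y of syringe_c in the frame of tub between -0.11 and 0.11 m and z of syringe_c in the frame of tub between 0 and 0.075 m)) and ((value of joint plunger_d above 0.033 m and angle between syringe_d's own z axis and vertical below 0.2 rad and x of syringe_d in the frame of rack between -0.015 and 0.015 m and y of syringe_d in the frame of rack between -0.125 and 0.125 m and z of syringe_d in the frame of rack between 0.05 and 0.075 m) or (x of syringe_d in the frame of tub between -0.085 and 0.085 m and y of syringe_d in the frame of tub between -0.11 and 0.11 m and z of syringe_d in the frame of tub between 0 and 0.075 m)) and ((value of joint plunger_e above 0.033 m and angle between syringe_e's own z axis and vertical below 0.2 rad and x of syringe_e in the frame of rack between -0.015 and 0.015 m and y of syringe_e in the frame of rack between -0.125 and 0.125 m and z of syringe_e in the frame of rack between 0.05 and 0.075 m) or (x of syringe_e in the frame of tub between -0.085 and 0.085 m and y of syringe_e in the frame of tub between -0.11 and 0.11 m and z of syringe_e in the frame of tub between 0 and 0.075 m)) and value of joint any of plunger_a, plunger_b, plunger_c above 0.033 m and value of joint any of plunger_a, plunger_b, plunger_d above 0.033 m and value of joint any of plunger_a, plunger_b, plunger_e above 0.033 m and value of joint any of plunger_a, plunger_c, plunger_d above 0.033 m and value of joint any of plunger_a, plunger_c, plunger_e above 0.033 m and value of joint any of plunger_a, plunger_d, plunger_e above 0.033 m and value of joint any of plunger_b, plunger_c, plunger_d above 0.033 m and value of joint any of plunger_b, plunger_c, plunger_e above 0.033 m and value of joint any of plunger_b, plunger_d, plunger_e above 0.033 m and value of joint any of plunger_c, plunger_d, plunger_e above 0.033 m and ((horizontal distance between hub_1 and mouth_1 below 0.008 m and z of hub_1 in the frame of mouth_1 between 0.01 and 0.02 m) or (horizontal distance between hub_1 and mouth_2 below 0.008 m and z of hub_1 in the frame of mouth_2 between 0.01 and 0.02 m) or (horizontal distance between hub_1 and mouth_3 below 0.008 m and z of hub_1 in the frame of mouth_3 between 0.01 and 0.02 m)) and angle between each of hub_1, hub_2, hub_3's own z axis and vertical below 0.15 rad and ((horizontal distance between hub_2 and mouth_1 below 0.008 m and z of hub_2 in the frame of mouth_1 between 0.01 and 0.02 m) or (horizontal distance between hub_2 and mouth_2 below 0.008 m and z of hub_2 in the frame of mouth_2 between 0.01 and 0.02 m) or (horizontal distance between hub_2 and mouth_3 below 0.008 m and z of hub_2 in the frame of mouth_3 between 0.01 and 0.02 m)) and ((horizontal distance between hub_3 and mouth_1 below 0.008 m and z of hub_3 in the frame of mouth_1 between 0.01 and 0.02 m) or (horizontal distance between hub_3 and mouth_2 below 0.008 m and z of hub_3 in the frame of mouth_2 between 0.01 and 0.02 m) or (horizontal distance between hub_3 and mouth_3 below 0.008 m and z of hub_3 in the frame of mouth_3 between 0.01 and 0.02 m)) and angle between each of mouth_1, mouth_2, mouth_3's own z axis and vertical below 0.1 rad); the robot touches nothing.
It fails at once if a plunger part-way in is forced with more than 25 N ((value of joint plunger_a between 0.005 and 0.031 m and contact force between syringe_a and rack above 25 N) or (value of joint plunger_b between 0.005 and 0.031 m and contact force between syringe_b and rack above 25 N) or (value of joint plunger_c between 0.005 and 0.031 m and contact force between syringe_c and rack above 25 N) or (value of joint plunger_d between 0.005 and 0.031 m and contact force between syringe_d and rack above 25 N) or (value of joint plunger_e between 0.005 and 0.031 m and contact force between syringe_e and rack above 25 N)).
It fails at once if a bystander (marker, orange-capped bottle, dish stack, tape roll, tweezers) is pushed more than 30 mm (distance of any of marker, flask, dishes, tape, tweezers from where it was at the start of the episode above 0.03 m).
Of sampler_1, sampler_2, sampler_3 only 1 to 3 are there at a start; the rules pass over those that are not, and their reading is None.
At some moment in a run one of vial_1, vial_2, vial_3 may be knocked a few centimetres aside while the robot is not near it.
It also fails if it takes over 210 s, if anything falls off the work surface, if the arm or the gripper's body presses on something with over 40 N, if the wrist force passes 120 N, or if a joint passes its speed limit or range.

## Working session

There is one attempt and no reset: what is moved stays moved. The work goes in short steps, each a Python script; the robot and the scene stay as the last script left them, time stands still between calls to the robot, and variables do not carry over. Pictures are saved under pics/ and viewed, and the job is handed in when it is done.

```bash
ls; mkdir -p pics; python3 - <<'E'
from bench import bot
import cv2
for n in ("scene","top","wrist"):
    im=bot.camera(n); cv2.imwrite(f"pics/{n}0.png",im[:,:,::-1]); print(n,bot.camera_model(n))
for c in ("scene","top"):
  for l in ("syringe_a","rack","tub","stand","hub_1","mouth_1","marker","flask","dishes","tape","tweezers"):
    r=bot.look_for(c,l); print(c,l,[( [round(float(v)) for v in d["position"]],round(d["p"],2)) for d in r])
o=bot.observe(); print(o)
E
```

```text
pics
scene {'vfov': 51.082729535277785, 'cx': 287.60636081915203, 'cy': 213.50095122250664, 'xyz': array([1202.51127162,  259.31059951,  851.8866927 ]), 'attitude': array([-2.39309589, -0.01884081,  2.00063297])}
top {'vfov': 56.65117438652192, 'cx': 273.28118016850067, 'cy': 210.86767045336768, 'xyz': array([ 360.96682049,   13.01772826, 1062.81415865]), 'attitude': array([-2.95632467, -0.01513302, -1.55291824])}
wrist {'vfov': 65.70646984690485, 'cx': 277.08413667871025, 'cy': 208.6736196813979, 'T_tool_cam': array([[ 9.99999718e-01,  5.71743552e-04, -4.87175662e-04,
        -2.28201397e-01],
       [-3.99161780e-04,  9.53894706e-01,  3.00141186e-01,
        -7.67102315e+01],
       [ 6.36318072e-04, -3.00140906e-01,  9.53894665e-01,
        -1.60260249e+02],
       [ 0.00000000e+00,  0.00000000e+00,  0.00000000e+00,
         1.00000000e+00]])}
scene syringe_a [([639, -24, 108], 0.77), ([636, -74, 114], 0.75), ([651, 86, 111], 0.66), ([640, 32, 113], 0.59), ([631, -123, 108], 0.55)]
scene rack [([652, -12, 84], 0.74), ([478, 152, 36], 0.69)]
scene tub [([570, -350, 26], 0.78)]
scen
[... 1090 characters left out ...]
4)]
top tweezers [([752, -179, 4], 0.47)]
{'t': 1.25, 'q': array([ 1.19348889e+00,  2.06606039e-01,  1.54149047e+00, -4.03726623e-06,
        1.39347282e+00, -1.50478518e-01]), 'qd': array([ 0.00091351,  0.00035893, -0.001015  , -0.00095203, -0.00111682,
        0.00023497]), 'joint_efforts': array([-3.71525757e-04, -3.83042157e+01, -2.91968840e+01, -3.76312719e-04,
        6.80780577e-04, -3.93386904e-05]), 'position': array([129.31698208, 560.28516343, 213.78276662]), 'tool_rot': array([ 3.14158523e+00, -2.24681061e-05,  1.34396812e+00]), 'wrist_force': array([ 0.10854155, -0.08032673,  0.21378152]), 'wrist_torque': array([-0.00044403, -0.02657551, -0.02571564]), 'width': 85.1075924207362}
```

View pics/scene0.png

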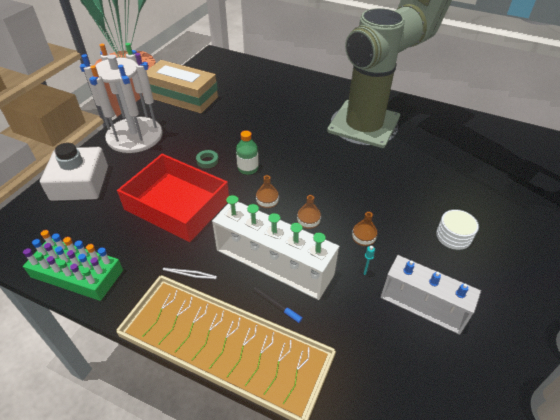

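View pics/top0.png

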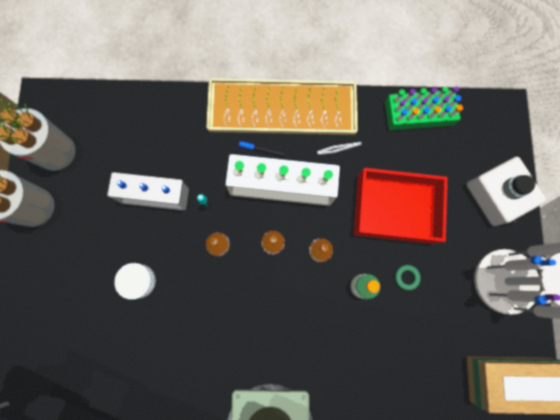

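The blue hubs sit in the stand at top-view pixels (122,184), (144,187) and (166,189). The turquoise look-alike stands free at (202,200), so I'll leave it alone. The syringes' green discs run from (239,167) to (328,175), and the vials are at (217,244), (273,242) and (321,250). Next I'll take wrist views from two opposite yaws, so any camera offset cancels out.

```bash
cat > h.py <<'E'
from bench import bot
import numpy as np, cv2
from scipy.spatial.transform import Rotation as R
def down(yaw): return [np.pi,0,yaw]
def shot(name=None):
    o=bot.observe(); im=bot.camera("wrist")
    if name: cv2.imwrite(f"pics/{name}.png",im[:,:,::-1])
    m=bot.camera_model("wrist"); T=np.eye(4); T[:3,:3]=R.from_euler("xyz",o["tool_rot"]).as_matrix(); T[:3,3]=o["position"]
    return im,(T@m["T_tool_cam"],m)
def px2w(uv,cam,z):
    T,m=cam; f=210/np.tan(np.radians(m["vfov"]/2)); d=np.array(uv,float)-[m["cx"],m["cy"]]
    r=np.hypot(*d); th=r/f; v=np.array([*(np.sin(th)*d/max(r,1e-9)),np.cos(th)])
    w=T[:3,:3]@v; p=T[:3,3]; return (p+w*(z-p[2])/w[2])[:2]
def w2px(P,cam):
    T,m=cam; f=210/np.tan(np.radians(m["vfov"]/2)); v=T[:3,:3].T@(np.array(P,float)-T[:3,3])
    rh=np.hypot(v[0],v[1]); th=np.arctan2(rh,v[2]); return np.array([m["cx"],m["cy"]])+f*th*v[:2]/max(rh,1e-9)
def blobs(im,lo,hi,amin=40):
    hsv=cv2.cvtColor(im,cv2.COLOR_RGB2HSV); k=cv2.inRange(hsv,np.array(lo),np.array(hi))
    n,l,s,c=cv2.connectedComponentsWithStats(k); return [(c[i],s[i]) for i in range(1,n) if s[i,4]>=amin]
E
python3 - <<'E'
from h import *
print(bot.tip_reach)
for i,y in enumerate((1.57,-1.57)):
    bot.move_ptp([600,-15,290],down(y)); im,cam=shot(f"rk{i}"); print(bot.observe()["t"])
    for c,s in blobs(im,(45,120,60),(75,255,255)): print(c.round(1),s[2:],px2w(c,cam,159).round(1))
E
```

```text
17.0
3.9417
[84.4  7.3] [ 9 17 80] [ 403.4 -207.7]
[161.6 217.2] [ 24  24 428] [ 623.7 -128.6]
[214.3 222.2] [ 25  23 451] [628.4 -74.9]
[269.8 227.2] [ 25  24 453] [633.2 -21.3]
[325.2 231.1] [ 25  23 444] [637.4  32.3]
[377.7 234.9] [ 25  23 421] [642.   86.1]
[ 69.3 297.2] [  93   36 1841] [ 731.4 -275. ]
[ 38.5 337.1] [ 8  9 52] [ 814.8 -368. ]
6.6417
[509.   28.3] [  85   56 2098] [ 785.8 -261. ]
[545.1   9.2] [27 11 53] [ 826.9 -324.6]
[168.6 149.2] [ 26  26 503] [642.9  85.6]
[224.6 152.4] [ 27  27 541] [638.4  32.2]
[283.6 157.4] [ 27  27 512] [633.6 -21.2]
[341.9 162.8] [ 25  26 509] [629.2 -74.8]
[396.2 169.2] [ 24  25 470] [ 624.5 -128.7]
```

```bash
cat > discs.py <<'E'
D={"1":(624.1,-128.6),"2":(628.8,-74.9),"3":(633.4,-21.2),"4":(637.9,32.3),"5":(642.4,85.9)}
E
cat > press.py <<'E'
from h import *; from discs import D
def press(k):
    x,y=D[k]
    bot.move_ptp([x,y,195],down(0)); 
    bot.servo_line([x,y,180],speed=60)
    c=bot.servo_line([x,y,138.5],speed=22,contact_N=9)
    o=bot.observe(); print(k,c,o["position"].round(1),o["wrist_force"].round(1))
    bot.servo_line([x,y,195],speed=120); print(o["t"])
E
python3 - <<'E'
from press import *
bot.move_gripper(0)
press("3")
im,cam=shot("p3")
for c,s in blobs(im,(45,120,60),(75,255,255)): print(c.round(1),s[2:],px2w(c,cam,159).round(1))
E
```

```text
3 False [633.8 -21.2 139.4] [-1.8  0.1  4.7]
11.2417
[297.8  52. ] [ 40  35 697] [645.1  90.3]
[491.9  86.3] [43 10 50] [780.4  81.9]
[494.6 118.6] [37 10 40] [784.2  59.4]
[298.1 141.6] [ 19  32 302] [645.6  35.9]
[284.2 238.2] [ 31  22 276] [637.6 -26.5]
[ 96.2 312.1] [22 10 84] [482.5 -96.6]
[ 65.3 351.9] [ 18  26 231] [ 426.1 -153.2]
[275.9 353.4] [ 12  22 176] [ 632.1 -127.1]
```

View pics/p3.png

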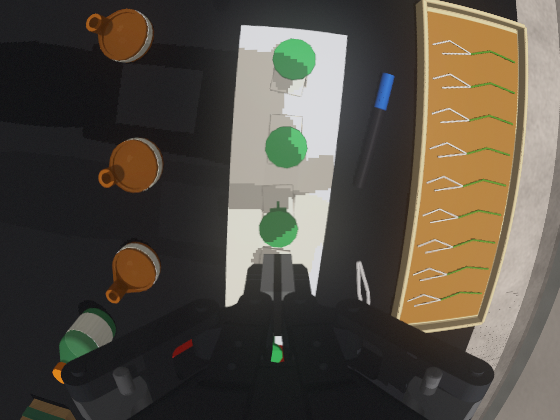

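Syringe 3 went home at about 4.7 N, so it is sound. Now the other four.

```bash
sed -i 's/138.5/136.5/' press.py; python3 - <<'E'
from press import *
for k in "4521": press(k)
E
```

```text
4 False [638.   32.3 136.6] [-0.1  0.7  2.9]
14.7667
5 False [643.   85.8 138. ] [-1.2 -1.   5.4]
18.2667
2 False [628.9 -74.9 136.7] [-1.2  0.1  3.4]
22.125
1 False [ 624.2 -128.6  136.7] [-0.6 -0.1  2.6]
25.625
```

```bash
python3 - <<'E'
from h import *
im=bot.camera("scene"); cv2.imwrite("pics/s1.png",cv2.resize(im[150:330,180:380,::-1],None,fx=4,fy=3.3))
bot.move_ptp([600,-15,290],down(-1.57)); im,cam=shot("rk2"); print(bot.observe()["t"])
for c,s in blobs(im,(45,120,60),(75,255,255)): print(c.round(1),s[2:],px2w(c,cam,159).round(1),px2w(c,cam,123).round(1))
E
```

```text
27.9
[509.3  28.1] [  84   55 2076] [ 785.3 -260.7] [ 798.8 -291.1]
[545.1   8.7] [26 12 51] [ 826.7 -323.8] [ 845.3 -362. ]
[169.3 148.4] [ 25  26 498] [643.3  84.4] [639.2  96.8]
[225.1 151.4] [ 26  26 527] [639.   31.4] [634.4  37.2]
[283.3 156.7] [ 26  26 506] [633.9 -21.2] [628.6 -21.9]
[340.9 161.6] [ 25  26 498] [630.  -73.8] [624.2 -81.1]
[394.6 168. ] [ 24  25 452] [ 625.4 -126.7] [ 619.  -140.5]
[432.6 328.8] [10 18 88] [ 429.5 -208. ] [ 398.8 -231.9]
```

View pics/s1.png

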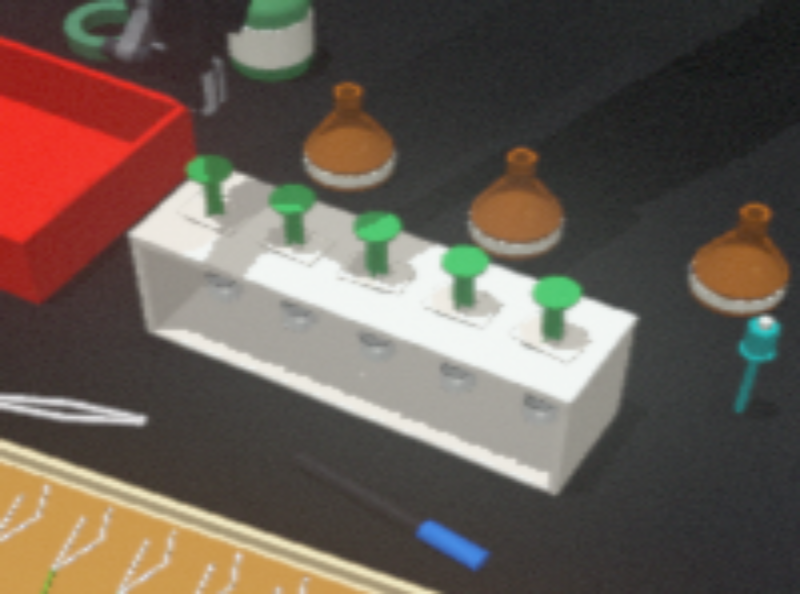

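View pics/rk2.png

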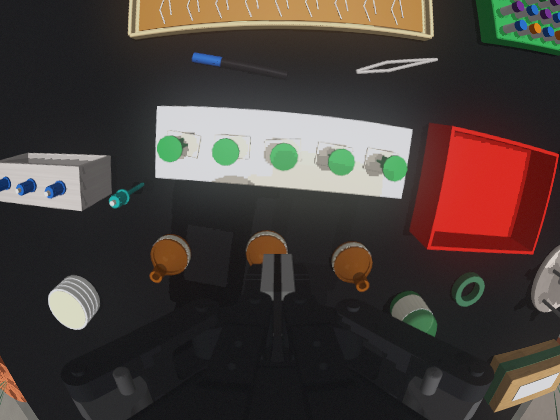

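The discs only sank about 4 mm, which doesn't fit the tip travel I commanded. I'll step one press down while watching the force and the picture.

```bash
python3 - <<'E'
from h import *; from discs import D
x,y=D["4"]; print(bot.observe()["width"])
bot.move_ptp([x,y,195],down(0))
ims=[]
for z in (180,170,160,150,140):
    c=bot.servo_line([x,y,z],speed=40,contact_N=9); o=bot.observe(); print(z,c,o["position"].round(1),o["wrist_force"].round(1),o["t"])
    if z in(180,160,140):
        im=bot.camera("scene"); ims.append(cv2.resize(im[150:300,220:320,::-1],None,fx=2.6,fy=2.6))
    if c: break
cv2.imwrite("pics/s2.png",np.hstack(ims))
E
```

```text
0.1252121486585417
180 False [637.6  32.3 179.5] [-0.5 -0.2  0.6] 29.7583
170 False [637.5  32.4 169.4] [-0.1  0.7 -0.1] 30.2083
160 False [637.5  32.4 159.4] [-0.5  0.8  0.8] 30.6083
150 False [637.5  32.3 149.4] [ 0.6 -0.  -0.2] 31.0583
140 False [637.5  32.4 139.4] [ 0.2 -0.3  0. ] 31.4583
```

View pics/s2.png

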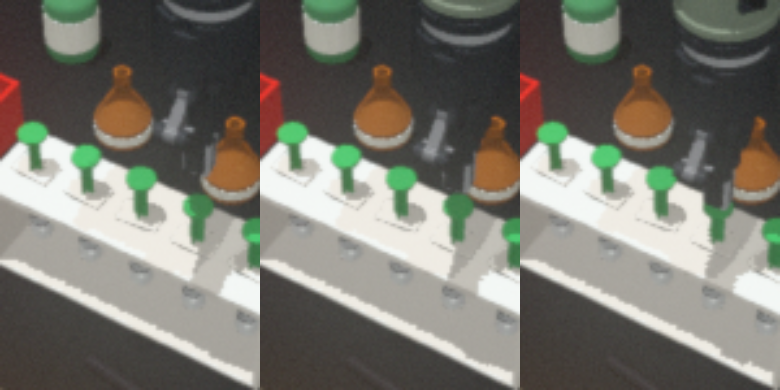

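```bash
python3 - <<'E'
from h import *
im,cam=shot("w4")
o=bot.observe(); p=o["position"]
for dz in (0,17,-2,-20,-40): print(dz,w2px([p[0],p[1],p[2]-dz],cam).round(1))
print(o["t"],{k:[round(float(v),3) for v in np.atleast_1d(o[k])] for k in("q","position","tool_rot")})
s=bot.camera("scene");m=bot.camera_model("scene");f=210/np.tan(np.radians(m["vfov"]/2));Rm=R.from_euler("xyz",m["attitude"]).as_matrix()
def pr(P): v=Rm.T@(np.array(P)-m["xyz"]); return np.array([m["cx"]+f*v[0]/v[2],m["cy"]+f*v[1]/v[2]])
for P in ([p[0],p[1],p[2]-17],[p[0],p[1],p[2]],[637.9,32.3,159],[637.9,32.3,123],[637.9,32.3,111]): print(P,pr(P).round(1))
cv2.imwrite("pics/s3.png",cv2.resize(s[140:320,220:380,::-1],None,fx=4,fy=3.3))
E
```

```text
0 [277.5 254.4]
17 [277.5 242.1]
-2 [277.5 256. ]
-20 [277.5 272. ]
-40 [277.5 294. ]
31.5583 {'q': [-0.085, 0.403, 1.446, -0.0, 1.292, -0.085], 'position': [637.98, 32.284, 140.037], 'tool_rot': [3.142, -0.0, -0.0]}
[np.float64(637.979715587604), np.float64(32.2842492578322), np.float64(123.03683894993674)] [294.6 237.1]
[np.float64(637.979715587604), np.float64(32.2842492578322), np.float64(140.03683894993674)] [294.9 232. ]
[637.9, 32.3, 159] [295.2 226.1]
[637.9, 32.3, 123] [294.6 237.1]
[637.9, 32.3, 111] [294.5 240.6]
```

View pics/s3.png

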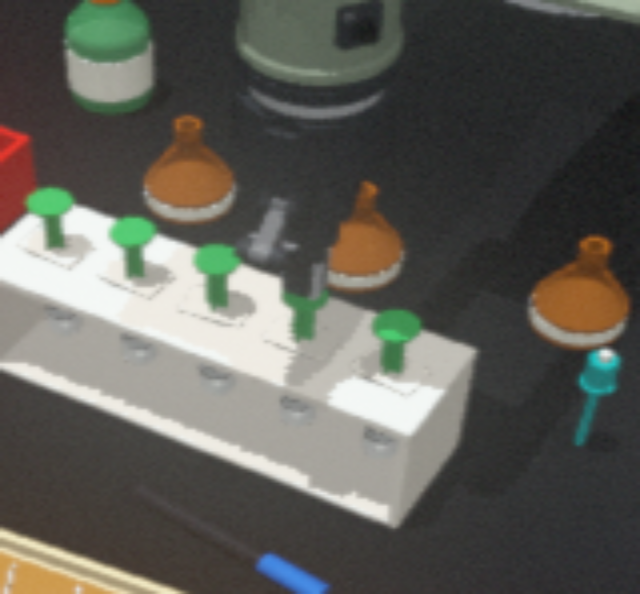

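View pics/w4.png

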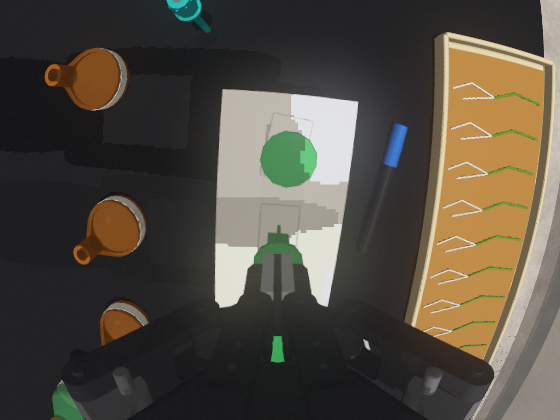

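```bash
python3 - <<'E'
import cv2
im=cv2.imread("pics/w4.png")[200:330,210:350]; cv2.imwrite("pics/w4z.png",cv2.resize(im,None,fx=4.5,fy=4.5,interpolation=cv2.INTER_NEAREST))
E
```

```text
(no output)
```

View pics/w4z.png

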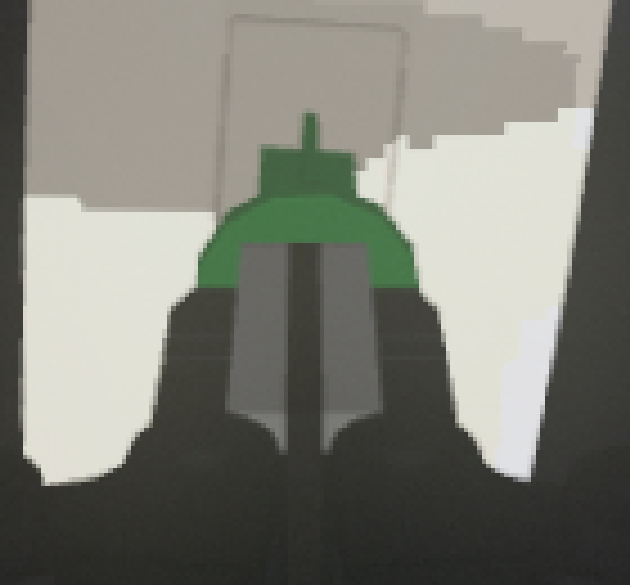

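```bash
python3 - <<'E'
from h import *
im,cam=shot(); 
for h in (119,125,135,145,150,155,159): print(h,"far edge",w2px([638,45.3,h],cam).round(1),"ctr",w2px([638,32.3,h],cam).round(1),"w",(w2px([651,32.3,h],cam)-w2px([625,32.3,h],cam))[0].round(1),"finger side y+11",w2px([638,43.3,h],cam).round(1),"disc5",w2px([642.4,85.9,h],cam).round(1),"w5",(w2px([655.4,85.9,h],cam)-w2px([629.4,85.9,h],cam))[0].round(1))
for c,s in blobs(im,(45,120,60),(75,255,255)): print(c.round(1),s)
E
```

```text
119 far edge [277.  218.8] ctr [277. 239.] w 42.9 finger side y+11 [277.  221.9] disc5 [284.9 150.1] w5 46.4
125 far edge [277.  222.2] ctr [277. 243.] w 44.2 finger side y+11 [277.  225.5] disc5 [285.1 151.5] w5 47.9
135 far edge [277.  228.5] ctr [277.  250.1] w 46.4 finger side y+11 [277.  231.9] disc5 [285.6 154. ] w5 50.7
145 far edge [277.  235.4] ctr [277. 258.] w 48.9 finger side y+11 [277. 239.] disc5 [286.1 156.9] w5 53.9
150 far edge [277.  239.2] ctr [277.  262.2] w 50.2 finger side y+11 [277.  242.8] disc5 [286.4 158.4] w5 55.6
155 far edge [277.  243.1] ctr [277.  266.7] w 51.6 finger side y+11 [277.  246.9] disc5 [286.8 160.1] w5 57.4
159 far edge [277.  246.5] ctr [277.  270.5] w 52.8 finger side y+11 [277.  250.3] disc5 [287.  161.5] w5 59.0
[517.6  97.2] [494  93  46  12  68]
[514.6 133.8] [492 130  45  10  60]
[307.4 159.5] [299 141  17  35 310]
[267.4 166. ] [261 155  18  21 137]
[277.  349.4] [271 336  13  27 293]
[ 64.1 408.4] [ 52 388  32  32 502]
```

```bash
python3 - <<'E'
from h import *
s=bot.camera("scene"); c=s[60:300,220:400].astype(float); c=255*(c/255)**0.45
cv2.imwrite("pics/s4.png",cv2.resize(c.astype(np.uint8)[:,:,::-1],None,fx=2.5*1.7,fy=2.5))
s=bot.camera("top"); c=s[120:420,180:380].astype(float); c=255*(c/255)**0.45
cv2.imwrite("pics/t4.png",cv2.resize(c.astype(np.uint8)[:,:,::-1],None,fx=2,fy=2))
print(bot.observe()["t"])
E
```

```text
31.7583
```

View pics/s4.png

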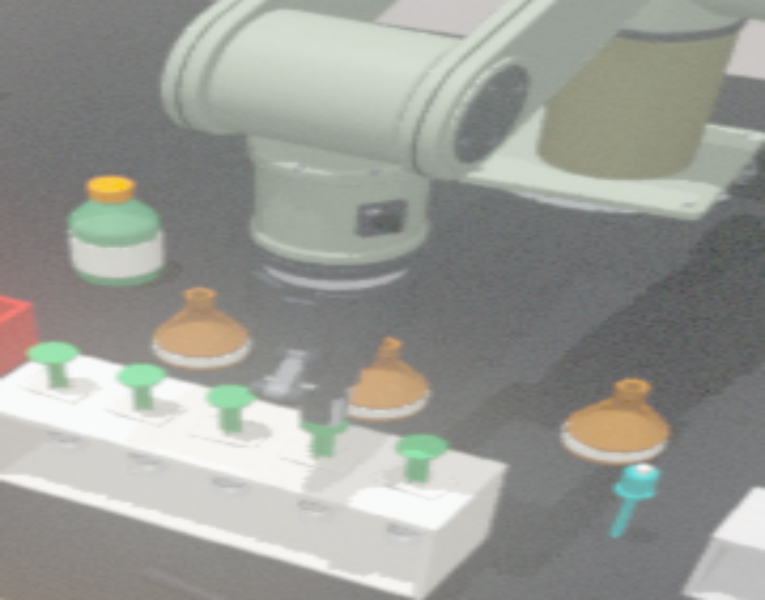

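View pics/t4.png

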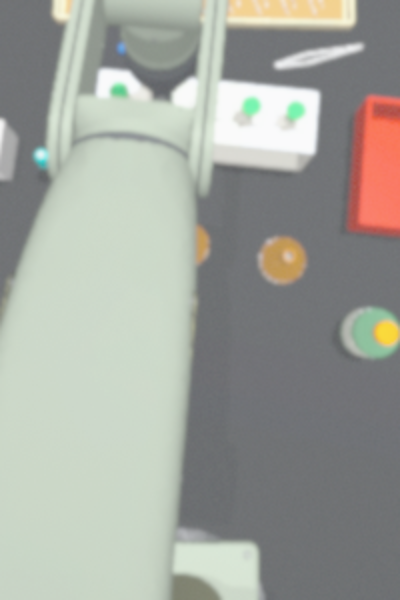

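The fingers were resting on the disc at TCP z≈140. So with the jaws shut, the real fingertips are about 17 mm behind the TCP, not 17 mm ahead. The gripper body still clears the neighbouring discs. I'll press again using this measured contact height, with a force guard.

```bash
cat > press.py <<'E'
from h import *; from discs import D
def press(k,start=150,end=96):
    x,y=D[k]
    o=bot.observe()["position"]
    if np.hypot(o[0]-x,o[1]-y)>3: bot.move_ptp([x,y,152],down(0)); 
    if o[2]>150: bot.servo_line([x,y,145],speed=60)
    c=False; log=[]
    for z in np.arange(136,end-1,-4):
        c=bot.servo_line([x,y,z],speed=25,contact_N=8); o=bot.observe(); log.append((round(float(o["position"][2]),1),round(float(o["wrist_force"][2]),1)))
        if c or log[-1][1]>8: break
    print(k,c,log,round(o["t"],1))
E
python3 - <<'E'
from press import *
press("4")
E
```

```text
4 True [(135.8, 0.3), (131.8, 2.1), (127.6, 1.3), (123.5, -0.1), (119.5, 0.3), (115.6, -0.1), (111.6, 0.6), (107.7, -0.2), (105.6, 3.9)] 34.4
```

```bash
cat > press.py <<'E'
from h import *; from discs import D
def press(k):
    x,y=D[k]
    o=bot.observe()["position"]; bot.servo_line([o[0],o[1],160],speed=150)
    bot.move_ptp([x,y,160],down(0)); bot.servo_line([x,y,148],speed=60)
    c=bot.servo_line([x,y,101],speed=25,contact_N=8); o=bot.observe()
    print(k,c,o["position"].round(1),o["wrist_force"].round(1),round(o["t"],1))
    return c,o["position"][2]
E
python3 - <<'E'
from press import *
for k in "5321": press(k)
o=bot.observe()["position"]; bot.servo_line([o[0],o[1],200],speed=150)
im=bot.camera("scene"); cv2.imwrite("pics/s5.png",cv2.resize(im[150:330,180:380,::-1],None,fx=4,fy=3.3))
E
```

```text
5 True [642.5  85.9 135.1] [-0.3  0.3  2.2] 36.5
3 True [633.6 -21.3 136.2] [-0.9 -0.1  2.8] 38.4
2 True [628.9 -75.  105.6] [-0.4  0.1  4.3] 41.0
1 True [ 624.2 -128.7  105.6] [-0.9  0.4  4. ] 43.7
```

View pics/s5.png

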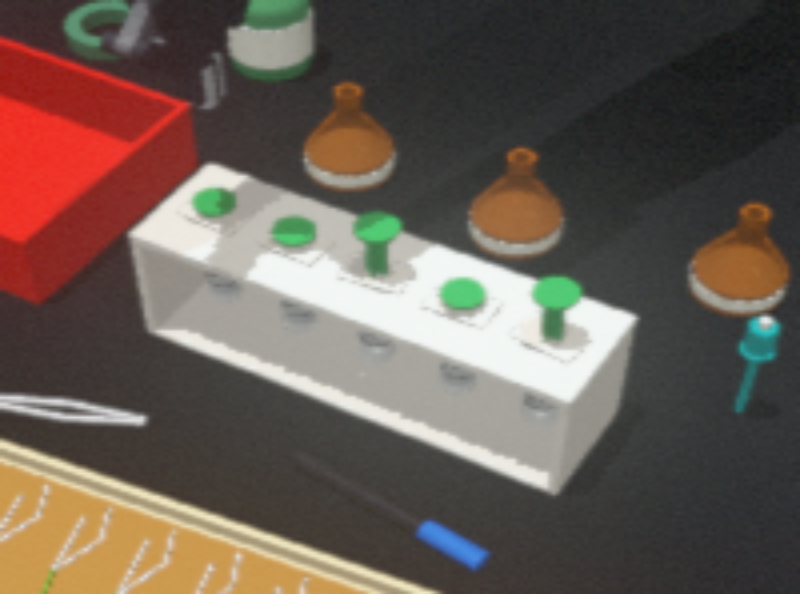

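Syringes 1, 2 and 4 are home. Syringes 3 and 5 stiffened at about 5 mm and 8 N, so they are the two that jam. Now I'll lift syringe 3 by its disc.

```bash
python3 - <<'E'
from h import *; from discs import D
x,y=D["3"]
bot.move_gripper(55,40)
bot.move_ptp([x,y,170],down(0)); c=bot.servo_line([x,y,122],speed=100,contact_N=15); print(c,bot.observe()["position"].round(1))
bot.move_gripper(5,40); print(bot.observe()["width"])
bot.servo_line([x,y,165],speed=80); o=bot.observe(); print(o["width"],o["wrist_force"].round(2),o["t"])
shot("g3"); im=bot.camera("scene"); cv2.imwrite("pics/s6.png",cv2.resize(im[100:330,180:380,::-1],None,fx=3.5,fy=2.6))
E
```

```text
False [633.6 -21.7 122.1]
23.19536792097314
23.267402765401425 [-0.55  0.03 -0.98] 47.3333
```

View pics/s6.png

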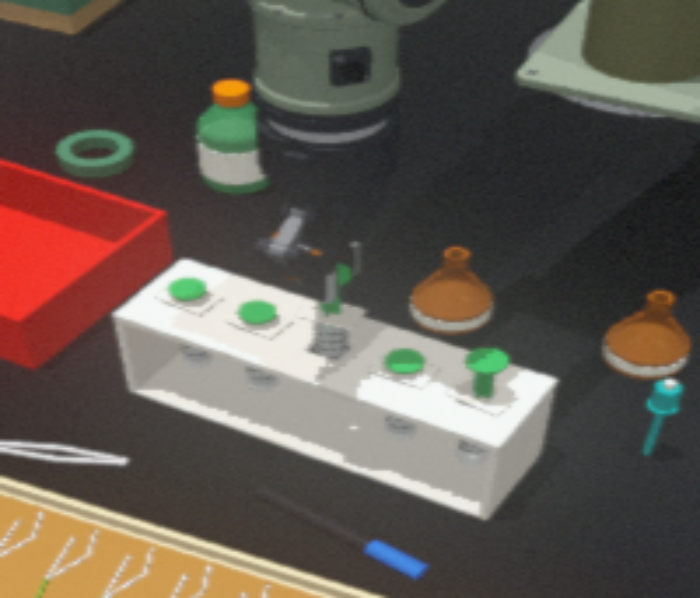

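View pics/g3.png

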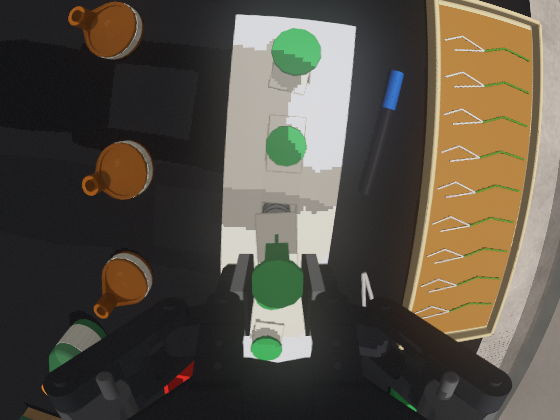

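It's gripped and lifted (disc at wrist pixel (277,285), flange off the plate). Next it goes to the tub.

```bash
python3 - <<'E'
from h import *; from discs import D
x,y=D["3"]
bot.servo_line([x,y,285],speed=150)
bot.move_ptp([578,-320,285],down(-0.5)); print(bot.observe()["width"])
c=bot.servo_line([578,-320,128],speed=120,contact_N=5); print(c,bot.observe()["position"].round(1))
shot("t3")
bot.move_gripper(55); bot.servo_line([578,-320,230],speed=150)
bot.hold(0.3); shot("t3b"); print(bot.observe()["t"])
E
```

```text
23.144406083194465
False [ 578.7 -320.5  129.3]
52.65
```

View pics/t3b.png

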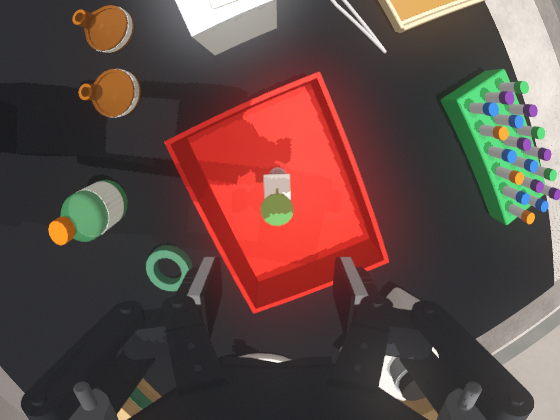

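Syringe 3 is standing on the tub floor, inside the walls. Now syringe 5.

```bash
python3 - <<'E'
from h import *; from discs import D
x,y=D["5"]
bot.servo_line([578,-320,285],speed=200)
bot.move_ptp([x,y,170],down(0)); c=bot.servo_line([x,y,122],speed=100,contact_N=15); print(c)
bot.move_gripper(5,40); 
bot.servo_line([x,y,285],speed=130); print(bot.observe()["width"]); shot("g5")
bot.move_ptp([x-130,y-100,310],down(-0.3))
bot.move_ptp([570,-395,310],down(-0.6)); print(bot.observe()["width"])
c=bot.servo_line([570,-395,128],speed=120,contact_N=5); print(c,bot.observe()["position"].round(1))
bot.move_gripper(50); bot.servo_line([570,-395,250],speed=150)
bot.hold(0.2); shot("t5b"); print(bot.observe()["t"])
E
```

```text
False
23.317748057998966
23.403104302744502
False [ 570.6 -395.5  129.2]
62.525
```

View pics/t5b.png

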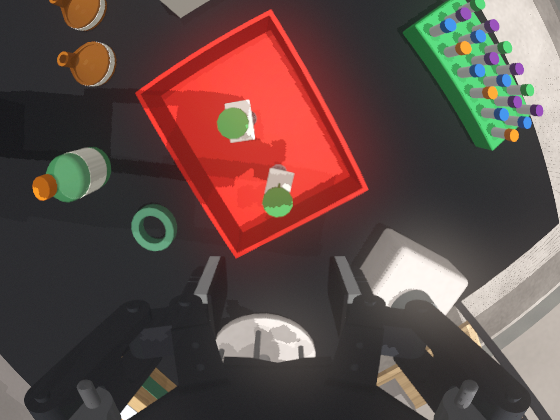

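```bash
python3 - <<'E'
from h import *
bot.move_ptp([500,0,330],down(-1.0))
for i,y in enumerate((1.57,-1.57)):
    bot.move_ptp([585,325,250],down(y)); im,cam=shot(f"st{i}"); print(bot.observe()["t"])
    for c,s in blobs(im,(105,130,40),(125,255,255)): print(c.round(1),s[2:],px2w(c,cam,108).round(1))
E
```

```text
65.85
[226.2 199.4] [ 16  16 124] [594.2 274.2]
[284.5 204.1] [ 16  15 122] [599.2 331. ]
[340.9 209.2] [ 17  15 119] [604.5 386.9]
[119.8 278.6] [ 26  15 232] [688.9 140.5]
68.55
[458.9  57.7] [ 29  20 275] [727.  140.7]
[214.  170.8] [ 21  22 195] [604.5 384.8]
[271.2 175.6] [ 18  22 186] [599.4 330.1]
[328.8 180.6] [ 18  23 166] [594.9 274.9]
```

View pics/st0.png

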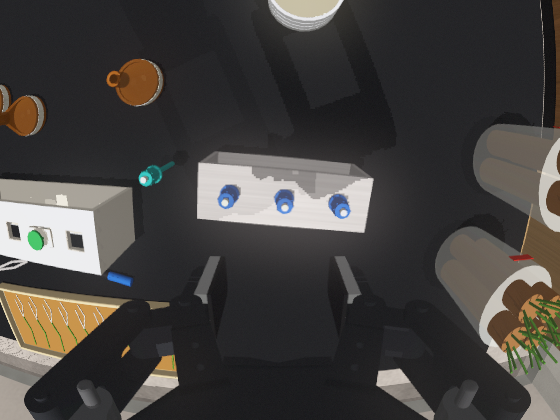

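View pics/st1.png

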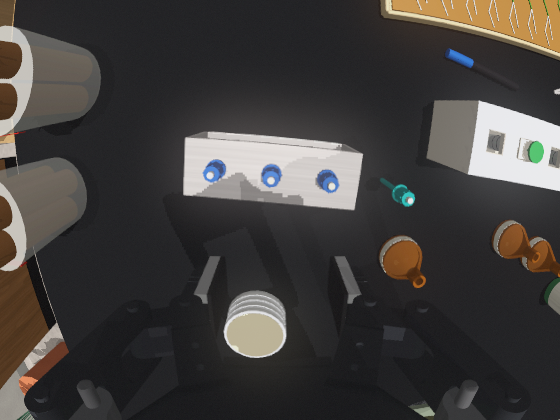

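Three blue hubs are in the stand at about (594.5,274.5), (599.3,330.5) and (604.5,386). Turquoise is at wrist pixel (150,178), outside the stand. Now the vials, again from opposite yaws.

```bash
python3 - <<'E'
from h import *
bot.move_gripper(50)
for i,y in enumerate((-1.57,1.57)):
    bot.move_ptp([500,10,220],down(y)); im,cam=shot(f"v{i}"); print(bot.observe()["t"])
    for g in ((466,-121),(482,2),(468,147)):
        print(w2px([*g,85],cam).round(0))
    bot.camera("wrist"); print([(np.round(d["position"],1),round(d["p"],2)) for d in bot.look_for("wrist","mouth_1")])
E
cat > tile.py <<'E'
E
```

```text
70.0583
[405. 226.]
[286. 211.]
[144. 224.]
[(array([ 463.4, -122.3,   38.1]), 0.96), (array([474.1, 142.3,  35.5]), 0.85), (array([494. , -42.8,  41.8]), 0.78), (array([636. ,  29.4, 123.9]), 0.3), (array([ 575.3, -310. ,   66.3]), 0.23)]
72.8583
[142. 159.]
[269. 173.]
[418. 162.]
[(array([476.8, -43.2,  39.1]), 0.93), (array([462.1, 138.2,  38.3]), 0.65), (array([ 452.6, -122.6,   40.4]), 0.62), (array([ 567.9, -382.9,   43.8]), 0.23)]
```

View pics/v0.png

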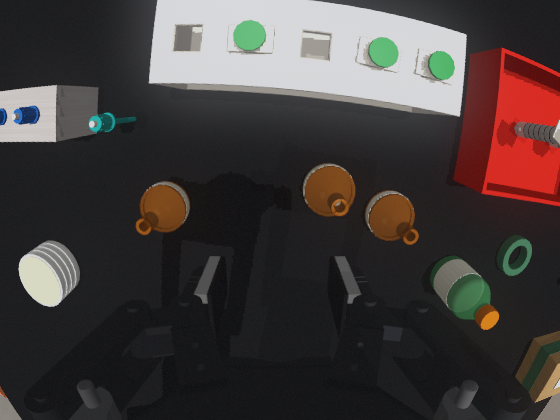

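View pics/v1.png

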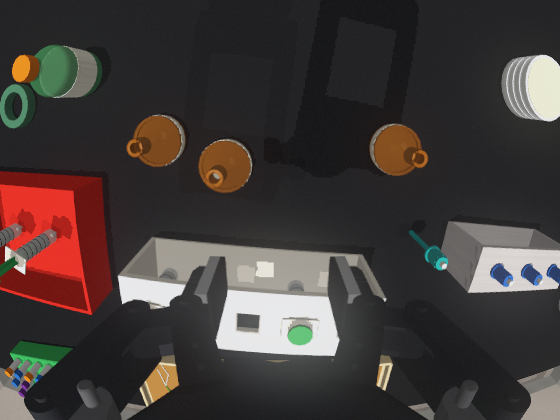

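The middle vial has been knocked aside, from y≈0 to y≈−43. I'll measure the mouths precisely.

```bash
python3 - <<'E'
import cv2,numpy as np
rows=[]
for n,cs in (("v0",[(143,226),(340,207),(410,236)]),("v1",[(420,158),(215,178),(134,148)])):
    im=cv2.imread(f"pics/{n}.png"); rows.append(np.hstack([cv2.resize(im[y-16:y+16,x-16:x+16],None,fx=8,fy=8,interpolation=cv2.INTER_NEAREST) for x,y in cs]))
cv2.imwrite("pics/vz.png",np.vstack(rows))
E
```

```text
(no output)
```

View pics/vz.png

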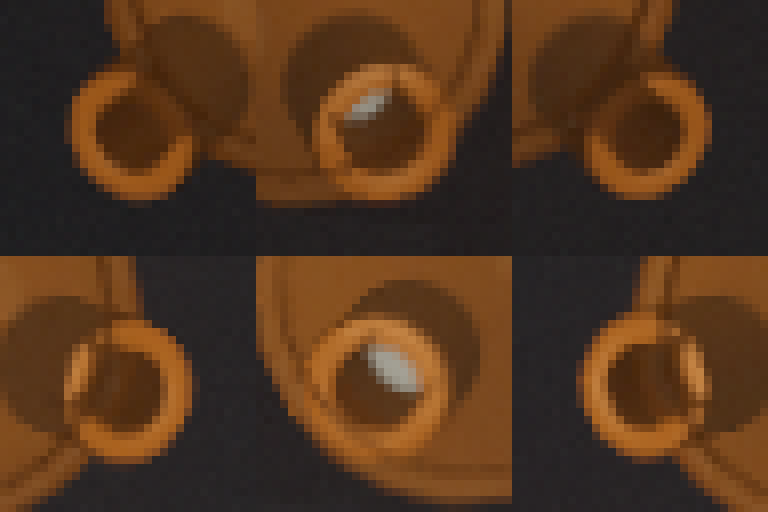

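```bash
python3 - <<'E'
from h import *
m=bot.camera_model("wrist")
def cam(p,yaw):
    T=np.eye(4);T[:3,:3]=R.from_euler("xyz",[np.pi,0,yaw]).as_matrix();T[:3,3]=p; return (T@m["T_tool_cam"],m)
c0=cam([500,10,220],-1.57);c1=cam([500,10,220],1.57)
for a,b in (((143.25,226),(419.6,158.5)),((339.5,206.9),(213.6,177.5)),((410.4,236),(134,148))):
    p,q=px2w(a,c0,85),px2w(b,c1,85); print(p.round(1),q.round(1),((p+q)/2).round(1))
E
```

```text
[465.  148.1] [464.8 148.6] [464.9 148.4]
[485.8 -49.7] [485.4 -50. ] [485.6 -49.8]
[ 454.3 -128.4] [ 454.4 -129.2] [ 454.3 -128.8]
```

```bash
cat > smp.py <<'E'
from h import *
def grab(x,y,name,z=78):
    p=bot.observe()["position"]
    if p[2]<215: bot.servo_line([p[0],p[1],215],speed=150)
    bot.move_gripper(50,40)
    bot.move_ptp([x,y,140],down(0)); c=bot.servo_line([x,y,z],speed=80,contact_N=10); print("c",c,bot.observe()["position"].round(1))
    bot.move_gripper(2,40); print(bot.observe()["width"])
    bot.servo_line([x,y,z+125],speed=100); print(bot.observe()["width"],bot.observe()["t"])
    shot(name)
E
python3 - <<'E'
from smp import *
grab(594.5,274.5,"h1")
im=bot.camera("scene"); cv2.imwrite("pics/sh1.png",cv2.resize(im[140:340,320:500,::-1],None,fx=3,fy=3))
E
```

```text
c False [595.1 274.7  78.6]
14.123522530670531
14.097525502734575 77.6667
```

View pics/h1.png

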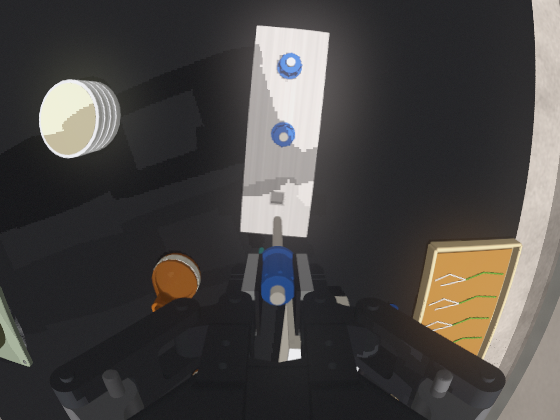

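View pics/sh1.png

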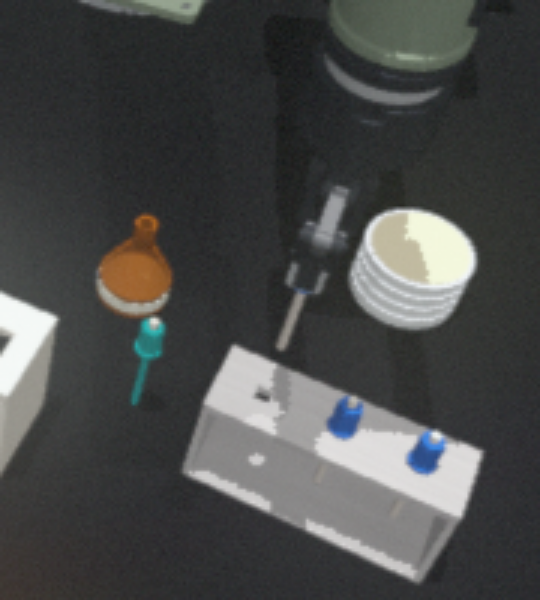

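```bash
cat > rod.py <<'E'
from h import *
def rodcheck(pic,z=125):
    o=bot.observe(); m=bot.camera_model("wrist"); T=np.eye(4);T[:3,:3]=R.from_euler("xyz",o["tool_rot"]).as_matrix();T[:3,3]=o["position"]; cam=(T@m["T_tool_cam"],m)
    p=o["position"]; print(p.round(1))
    for h in (20,): 
        print("rod end pred (centre, far edge)",w2px([p[0],p[1],h+z],cam).round(1),w2px([p[0],p[1]+3,h+z],cam).round(1),"nipple? z+125",w2px([p[0],p[1],125+z],cam).round(1),"px/mm y",(w2px([p[0],p[1]+1,h+z],cam)-w2px([p[0],p[1],h+z],cam)).round(2))
    im=cv2.imread(pic)[200:310,230:325]; cv2.imwrite(pic.replace(".png","z.png"),cv2.resize(im,None,fx=5,fy=5,interpolation=cv2.INTER_NEAREST))
E
python3 -c "
from rod import *
rodcheck('pics/h1.png')"
```

```text
[593.9 274.3 201.8]
rod end pred (centre, far edge) [277.3 219.5] [277.3 215.5] nipple? z+125 [276.9 304.1] px/mm y [ 0.   -1.33]
```

View pics/h1z.png

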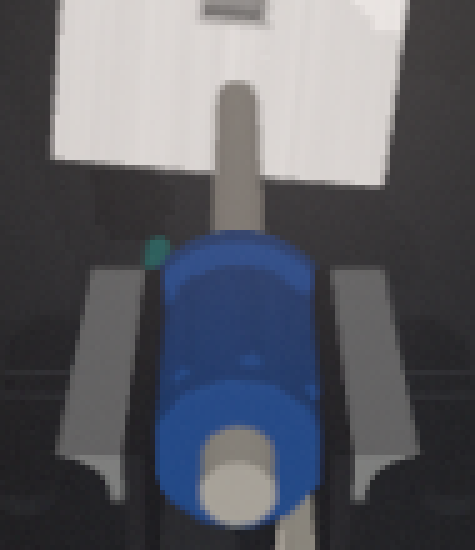

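The rod end is within 0.5 mm of the TCP axis (observed row 216, predicted 215.5). I'll move over vial A and check.

```bash
cat > ins.py <<'E'
from h import *
def over(x,y,name,z=195):
    bot.move_ptp([x,y,z],down(0)); bot.hold(0.2)
    im,cam=shot(name); print(bot.observe()["position"].round(1),"mouth pred",w2px([x,y,85],cam).round(1),bot.observe()["t"], "mm->px x,y",(w2px([x+1,y,85],cam)-w2px([x,y,85],cam)).round(2),(w2px([x,y+1,85],cam)-w2px([x,y,85],cam)).round(2))
    c=w2px([x,y,85],cam).astype(int); a,b=max(c[1]-40,0),c[0]-40
    cv2.imwrite(f"pics/{name}z.png",cv2.resize(im[a:a+100,b:b+80,::-1],None,fx=6,fy=6,interpolation=cv2.INTER_NEAREST)); print("crop origin",b,a)
E
python3 -c "
from ins import *
over(464.9,148.4,'o1')"
```

```text
[466.  149.1 195.2] mouth pred [275.4 199.8] 78.7667 mm->px x,y [1.16 0.  ] [-0.   -1.11]
crop origin 235 159
```

View pics/o1z.png

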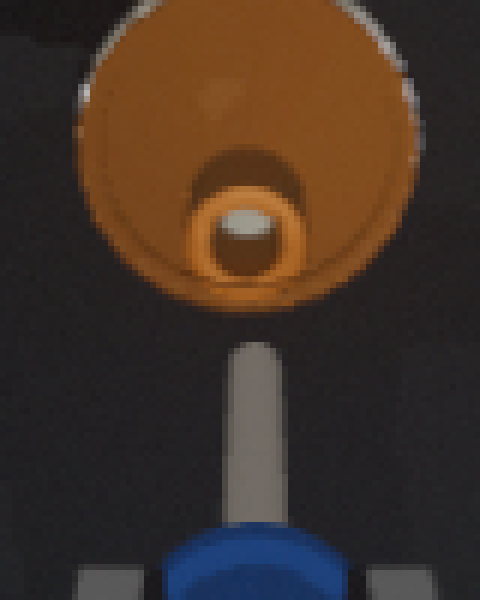

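```bash
cat >> ins.py <<'E'
def insert(x,y):
    bot.servo_line([x,y,150],speed=80); print(bot.observe()["position"].round(1))
    bot.servo_line([x,y,140],speed=30); print(bot.observe()["position"].round(1))
    c=bot.servo_line([x,y,69],speed=40,contact_N=5); o=bot.observe(); print(c,o["position"].round(1),o["wrist_force"].round(1),o["t"])
E
python3 - <<'E'
from ins import *
insert(465.3,149.0)
im,_=shot("i1"); 
im=bot.camera("scene"); cv2.imwrite("pics/si1.png",cv2.resize(im[140:340,320:500,::-1],None,fx=3,fy=3))
E
```

```text
[465.6 149.  150.1]
[465.1 149.  139.8]
True [465.2 149.   73.7] [-0.7 -0.1  4.4] 81.4583
```

View pics/si1.png

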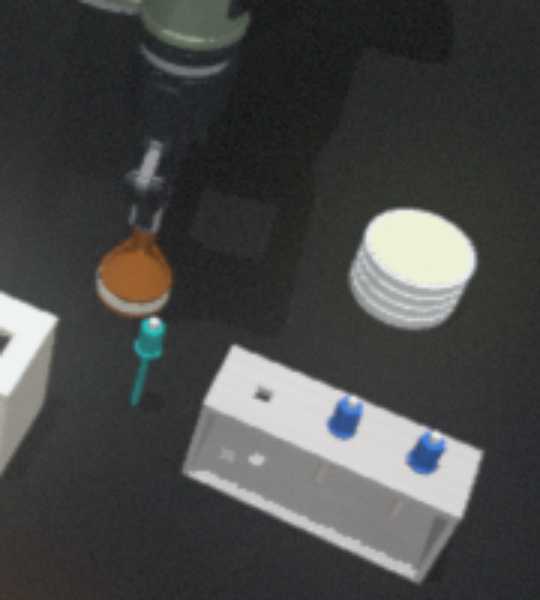

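Contact came at TCP z 73.7, which is exactly where the collar should sit. I'll release, then fetch sampler 2.

```bash
cat >> ins.py <<'E'
def release():
    bot.move_gripper(40); p=bot.observe()["position"]; bot.servo_line([p[0],p[1],150],speed=100); bot.servo_line([p[0],p[1],210],speed=150)
E
python3 - <<'E'
from ins import *; from smp import grab
release(); shot("r1")
grab(599.3,330.5,"h2")
from rod import *
rodcheck("pics/h2.png")
bot.servo_line([565,250,215],speed=150)
over(485.6,-49.8,'o2')
E
```

```text
c False [599.8 330.8  78.5]
14.306349339274893
14.412901935240079 87.6417
[598.7 330.2 201.7]
rod end pred (centre, far edge) [277.3 219.5] [277.3 215.5] nipple? z+125 [276.9 304.3] px/mm y [ 0.   -1.33]
[486.  -49.  195.1] mouth pred [276.4 200.1] 89.8667 mm->px x,y [1.16 0.  ] [ 0.   -1.11]
crop origin 236 160
```

View pics/r1.png

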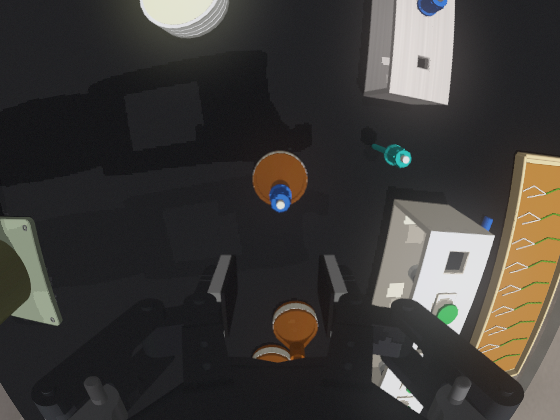

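View pics/h2z.png

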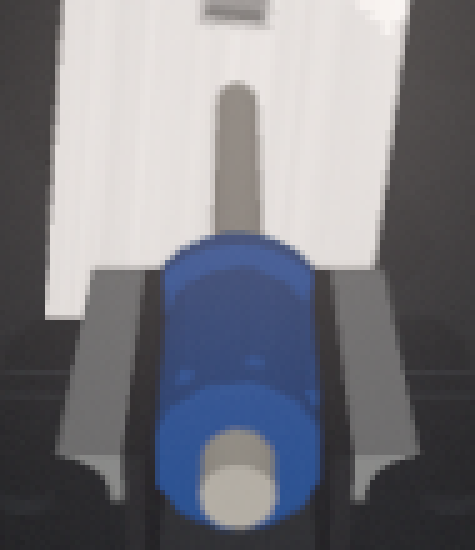

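View pics/o2z.png

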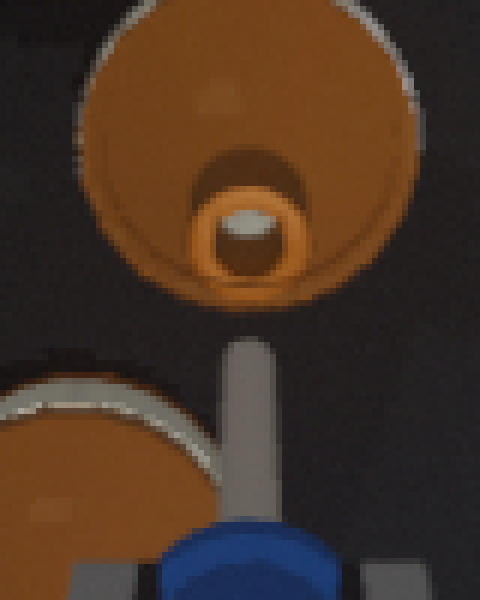

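Sampler 1 stands upright in its vial at wrist pixel (280,197). The mouth of vial B reads (277,200) against a predicted (276.4,200), so I'll insert.

```bash
python3 - <<'E'
from ins import *; from smp import grab
insert(486.0,-49.8)
p=bot.observe()["position"]
if abs(p[2]-73.7)<3:
    release(); shot("r2")
    grab(604.4,386.1,"h3")
    from rod import *
    rodcheck("pics/h3.png")
    bot.servo_line([540,240,215],speed=150)
    over(454.3,-128.8,'o3')
E
```

```text
[486.2 -49.9 150.1]
[485.9 -49.8 139.8]
True [485.9 -49.8  73.7] [-0.4  0.3  3.9] 92.5583
c False [604.9 386.4  78.6]
14.815519496462125
14.349723679060968 99.3667
[603.8 385.8 201.6]
rod end pred (centre, far edge) [277.3 219.6] [277.3 215.5] nipple? z+125 [276.9 304.5] px/mm y [ 0.   -1.34]
[ 454.7 -128.1  195. ] mouth pred [276.5 199.9] 102.3 mm->px x,y [1.16 0.  ] [ 0.   -1.11]
crop origin 236 159
```

View pics/r2.png

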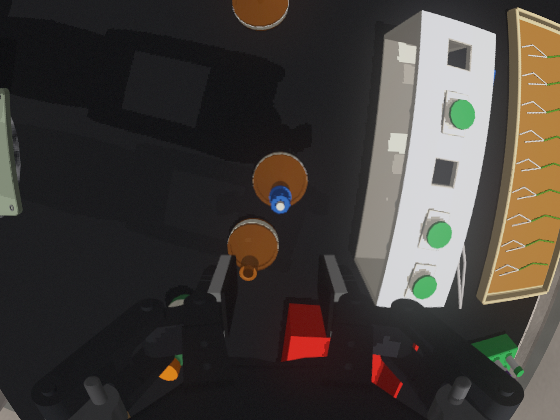

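View pics/h3z.png

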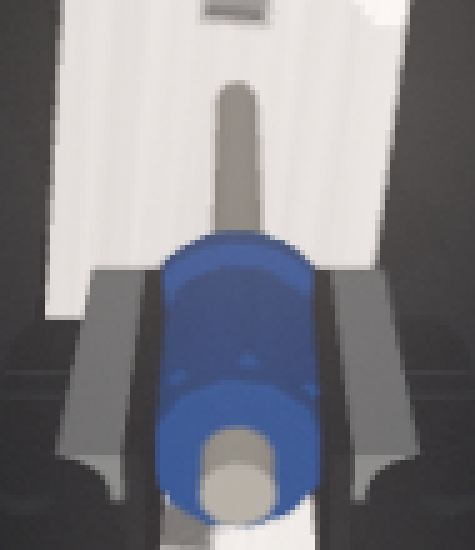

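View pics/o3z.png

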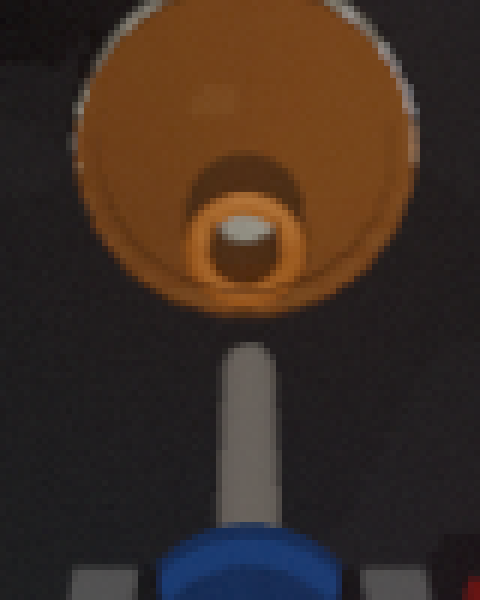

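```bash
python3 - <<'E'
from ins import *
insert(454.4,-128.8)
p=bot.observe()["position"]
if abs(p[2]-73.7)<3:
    release(); shot("r3")
    bot.move_ptp([460,60,330],down(0)); bot.move_ptp([129,560,300],down(1.344))
    bot.hold(0.5)
    for n in("scene","top"):
        im=bot.camera(n); cv2.imwrite(f"pics/{n}F.png",im[:,:,::-1]); 
        if n=="scene": cv2.imwrite("pics/sFz.png",cv2.resize(im[120:330,110:390,::-1],None,fx=2.8,fy=2.8))
    print(bot.observe()["t"])
E
```

```text
[ 454.6 -128.9  150.2]
[ 454.3 -128.7  139.8]
True [ 454.3 -128.8   73.7] [-1.5  0.5  4.9] 104.9917
110.525
```

View pics/sFz.png

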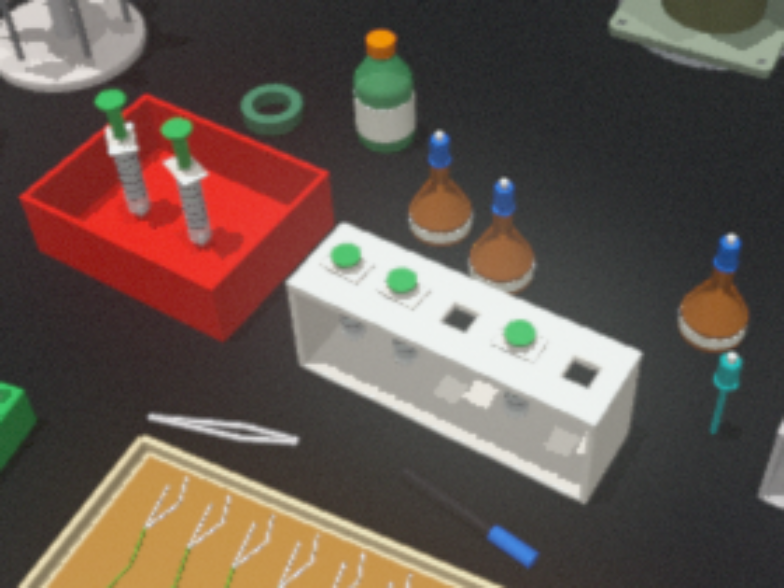

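View pics/topF.png

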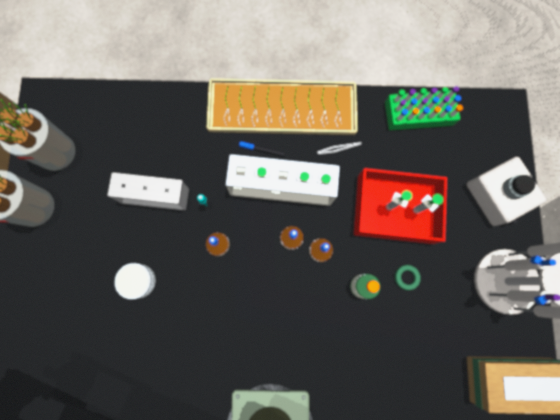

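View pics/r3.png

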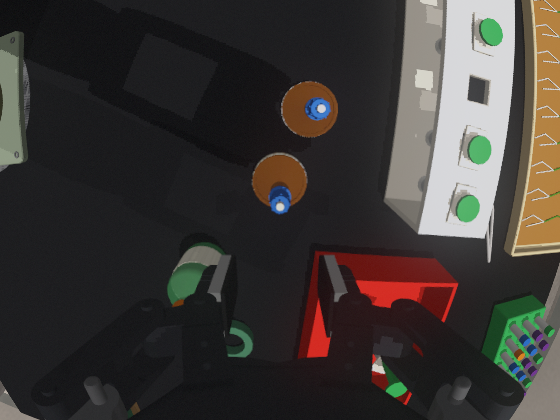

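All three blue hubs are seated on upright vials. Three discs are home in the rack, both jamming syringes are inside the tub, and the bystanders and the turquoise piece haven't moved. Handing in.

```bash
python3 -c "
from bench import bot
print(bot.job_done(), bot.observe()['t'])"
```

```text
the job is handed in; nothing more can be done
the job is handed in; nothing more can be done
```

The job is done and handed in at about 111 s of the 210 s allowed; no verdict was reported.

- **Syringes:** Counting holes from the tub end, plungers 1, 2 and 4 glided fully home and those syringes still stand in the rack. Plungers 3 and 5 stiffened about 5 mm in, where the 8 N guard stopped the push. I lifted those two by their discs into the red tub, where they stand on the floor. I estimate their mid-barrels at about 58 mm, under the 75 mm limit.
- **Samplers:** All three blue-hubbed samplers are in their own vials. Each insertion stopped on contact at the same height (TCP z 73.7 mm), which is where the collar should sit. The last pictures show all three hubs upright on standing vials.
- **Other things on the bench:** In the last pictures the bystanders and the turquoise look-alike show no visible movement.

**What disagreed:**
- **Fingertip position:** With the jaws shut, the fingertips touched about 17 mm behind the TCP, not 17 mm ahead as stated. My first round of presses therefore moved the plungers only 3 to 5 mm. I measured the true contact height and pressed again.
- **Knocked vial:** The middle vial was knocked about 50 mm aside during the run. I measured it again before inserting its sampler.

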